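Raise the ratcheting vial platform to its second rung

ROBOT

A 6-joint arm with a two-finger parallel gripper is mounted at the origin on a cart in front of the work surface, level with it; the furniture and walls round the work are solid. World frame = base frame: x ahead of the robot, y to its left, z up, the work surface at z = 0. Lengths are in m, angles in rad, forces in N, time in s.
With the tool pointing down it reaches from about 0.3 to 0.775 m from the base axis. Payload 14.6 kg.
Tool frame: the origin (TCP) lies on the centre line of the jaws, within the pads' length; the fingertips stand 11 mm ahead of it and the grasp point (between the pads) lies 8 mm behind it; y points along the fingers, x is the direction in which the jaws open and shut, and the axes are right-handed (so a half turn about y gives the same grasp; the last joint's range is limited). The gripper opens to 94 mm and grips with 3 to 60 N. Pads are 16 mm wide; open, the fingers measure 119 mm over their backs; the gripper's body (75 mm by 177 mm) begins 78 mm behind the grasp point.
Start: joints at [-0.067, 0.3, 1.521, -0, 1.321, -0.067], TCP at [0.55, -0, 0.216] pointing down, gripper open.
Joint ranges: [-3.03, 3.03], [-0.79, 2.21], [0.23, 2.52], [-1.04, 4.18], [0, 3.07], [-2.55, 2.55]. Speed limits (rad/s): [2.22, 2.22, 2.57, 3.14, 3.14, 3.14].

INTERFACE

Orientations are given as [roll, pitch, yaw] about the fixed x, y, z axes, in that order (R = Rz(yaw) Ry(pitch) Rx(roll)).
In Python, from station import ctrl, imaging gives the robot as it stands. The module is installed in compiled form; this text tells all that it offers.
- The arm moves only by the tool apply_moves, never from a script. Its argument "deltas" is a list of rows, each an object with "dp": the shift along the tool's x, y, z in m, a list of three; "roll": the turn about the tool's y in rad; "grip": the closure, from -1 (fully open) to 1 (shut). In form: [{"dp": [tx, ty, tz], "roll": roll, "grip": grip}, ...]. A call has 1 to 10 rows; each row shifts and turns the commanded pose from where the row before left it, along the tool's axes as they then stand; what a row does not reach is not made up. A row lasts 1/8 s, in which the tool goes at most 62.5 mm and 10.7 degrees, less where a joint would pass 70% of its speed; a pose out of reach is approached as far as the arm can. A call with a gripper value outside its range is refused whole. The fingers move at their own pace and stop on an object; "newtons" is the grip in N (left out, the last holds). Time passes only in rows, so rows that do not move let the fingers close. It gives the time, the measured TCP pose, the force and the opening at its end, in the units of the state.
- ctrl.get_obs(): the state, without advancing time (a new reading comes with each control period).
- imaging.camera(name): name is "scene" or "side" or "wrist"; returns the picture (480x640x3 uint8, blue, green, red); there is no depth.
- imaging.camera_info(name): a dict with "K" (3x3 intrinsics, pixels), "world_from_camera" (4x4, takes a point from camera to world coordinates). Camera axes: x right, y down, z forward; pixel columns grow to the right and rows downward; lengths in m; the calibration is good to about 2 mm. A picture is of the moment at which its call begins: read the wrist's pose just before it. camera_info takes no time and is no camera call; for the wrist camera it gives the pose at the moment of the call.
- ctrl.hand_in(): hands the job in, once; it reports no verdict.
The state is a dict: "time_s": time; "qpos": joint angles; "joint_vel": joint speeds; "tau": joint torques, N m; "ee_pos": TCP position; "eef_rot": TCP orientation; "force": force on the tool from outside, world axes, zero at the start; "moment": the same for the moment, N m; "grip_width": finger opening in m.
Only numpy, scipy, OpenCV 4.12 (cv2) and the standard library are available. Lean on these libraries where they do the work, as an engineer would, in place of code of your own. Each camera call takes 0.05 s, during which the arm holds its last target. There are 200 camera calls.

TASK

Raise the vial platform by its handle until its swinging pawl has gone up past the middle rung and dropped back over it, but keep the pawl below the top rung; then slowly lower it, feeling for the rung, until the pawl rests on the middle rung. Check the lock by pressing the handle down with about 14 N, never hard, then let go of it. Leave both vials standing on the platform and the bottle and the swabs beside the stand where they are.

Things in the scene. Friction and masses are not known exactly. Their poses are not given: they have to be found in the camera images.
- stand: Aluminium frame bolted to the table (fixed): foot plate 130 (x) x 150 (y) x 10 mm with two square uprights 148 mm high, 72 mm apart. Origin: centre of the foot plate's underside, on the table. Its x axis points from the side with the rungs to the back, y across the uprights.
- middle_rung (a point): Nominal centre of the middle rung, 18 mm in front (-x) of the stand's origin and 88 mm above the table. Three level steel rungs lie along the stand's y between the uprights, 6 mm thick, 42 mm apart in height. All three together truly sit up to 9 mm higher or lower than this mark (unmeasured: feel or see it).
- lift_handle (a point): Centre of the handle of the sliding section: black bar 16 mm wide (stand's x), 64 mm long (stand's y), 16 mm high, on two posts 48 mm apart, free underneath. At the start 224 mm above the table. Pinch it from above across its 16 mm width.
- platform (a point): Centre of the top face of the platform, 60 mm below the handle's centre: aluminium tray 70 (stand's x) x 180 (stand's y) mm with lips 8 mm high, at the top of the sliding section. 164 mm above the table at the start.
- lift (a joint): Height in m of the sliding section, 0 (start) to 0.150, upward. It weighs 0.5 to 0.8 kg, guides rub about 1.2 N; let go, it falls until the pawl catches. Nominal values (all shift with the rungs by up to 0.009 either way): pawl touches the middle rung from below at 0.052, has passed it at 0.076, rests on it at 0.064, touches the top rung at 0.094, has passed it at 0.118 (no way back down).
- pawl (a joint): Angle in rad of the pawl, a counterweighted finger pivoted between the section's rails: 0 = finger level against its stop, ready to rest on a rung; up to 1.25 = finger pushed down by a rung it is passing. Its tail weight swings it back to 0 within about 0.3 s.
- pawl_finger: The pawl's finger: steel bar 6 mm thick which reaches 24 mm forward (-x of the stand) from its pivot. Origin: on the pivot axis, 30 mm above the table when joint lift is 0; it rests on a rung when the pivot is 6 mm above the rung's centre. It stands a press of 11 to 20 N on the handle; more than 30 N on the finger damages it.
- left_vial: Glass vial with red screw cap, 22 mm across, 51 mm high, standing loose on the platform at about 60 mm to the +y side of the handle. Origin: centre of its underside, z up.
- right_vial: Glass vial with red screw cap, 22 mm across, 51 mm high, standing loose on the platform at about 60 mm to the -y side of the handle. Origin: centre of its underside, z up.
- reagent_bottle: Round clear bottle with black cap, 49 mm across, 94 mm high, loose on the table to the +y side of the stand; a bystander. Origin: centre of its underside.
- swab_tub: Bundle of upright cotton swabs, 42 x 36 x 86 mm, loose on the table to the -y side of the stand; a bystander. Origin: centre of its underside.
Not all that is in view belongs to the job. Of the things that look like the stand, take the one that is farthest to the robot's left at the start. What is shaped like the left_vial but yellow is not meant.

How it is judged:
On the way, in this order (a step that is already met when the one before it is completed fails the run):
1. the pawl has gone up past the middle rung and swung back level, below the top rung (value of joint lift between 0.0665 and 0.106 m and value of joint pawl below 0.15 rad), for 0.1 s.
2. the pawl rests on the middle rung and is pressed onto it with more than 14 N (weight of the section included) (value of joint lift between 0.051 and 0.077 m and value of joint pawl below 0.12 rad and contact force between pawl_finger and anything else above 14 N), for 0.2 s.
At the end, for the whole second after the job is handed in: The pawl finger lies level (within 0.12 rad) on the middle rung (joint lift between 0.051 and 0.077 m) and carries the section at rest, the gripper has let go, and both vials stand upright (within 0.2 rad) on the platform at rest (value of joint lift between 0.051 and 0.077 m and value of joint pawl below 0.12 rad and contact force between pawl_finger and anything else above 1 N and contact force between the fingers and anything else below 0.1 N and not (velocity of joint lift above 0.01 m/s or velocity of joint lift below -0.01 m/s) and angle between each of left_vial, right_vial's own z axis and vertical below 0.2 rad and z of each of left_vial, right_vial in the frame of platform above -0.01 m and linear speed of each of left_vial, right_vial below 0.02 m/s); the robot touches nothing.
It fails at once if more than 30 N on the pawl finger (contact force between pawl_finger and anything else above 30 N).
It fails at once if the section dropped or lowered faster than 0.15 m/s (velocity of joint lift below -0.15 m/s).
It fails at once if a vial tipped over 0.5 rad (angle between any of left_vial, right_vial's own z axis and vertical above 0.5 rad).
It fails at once if the bottle or the swabs beside the stand displaced more than 30 mm (distance of any of reagent_bottle, swab_tub from where it was at the start of the episode above 0.03 m).
It also fails if it takes over 46 s, if anything falls off the work surface, if the arm or the gripper's body presses on something with over 40 N, if the wrist force passes 120 N, or if a joint passes its speed limit or range.

## Working session

There is one attempt and no reset: what is moved stays moved. The work goes in short steps, Python scripts to look and compute and a tool call to move; the robot and the scene stay as the last step left them, time stands still between calls to the robot, and variables do not carry over. Pictures are saved under pics/ and viewed, about 8 in all and at most 12, crops included, and the job is handed in when it is done.

Besides the shell and the picture viewer there is one more tool, called as a command line: name --argument value ..., lists and objects as JSON in quotes. apply_moves: Moves the arm, as the interface text tells. Its arguments: {"type":"object","properties":{"deltas":{"type":"array"},"newtons":{"type":"number"}},"required":["deltas"]}

```bash
mkdir -p pics
python3 - <<'E'
from station import ctrl, imaging
import cv2,numpy as np
o=ctrl.get_obs();print({k:np.round(v,4).tolist() for k,v in o.items()})
for n in ["scene","side"]:
    cv2.imwrite(f"pics/{n}1.png",imaging.camera(n))
    i=imaging.camera_info(n);print(n,np.round(i["K"],1).tolist(),np.round(i["world_from_camera"],4).tolist())
E
```

```text
{'time_s': 0.0, 'qpos': [-0.0666, 0.3005, 1.5216, -0.0, 1.3207, -0.0666], 'joint_vel': [0.0007, 0.0018, 0.0007, 0.0003, -0.0001, -0.0017], 'tau': [-0.0015, -53.1806, -35.2736, 0.0708, 0.0244, -0.0], 'ee_pos': [0.5497, 0.0, 0.2159], 'eef_rot': [-1.5707, 0.0012, 0.0], 'force': [0.8859, -0.506, 0.509], 'moment': [-0.0164, -0.0107, 0.0143], 'grip_width': 0.0944}
scene [[473.2, 0.0, 324.3], [0.0, 473.2, 245.2], [0.0, 0.0, 1.0]] [[0.4617, -0.5014, 0.7318, -0.0272], [-0.8867, -0.2374, 0.3968, -0.476], [-0.0252, -0.832, -0.5542, 0.6101], [0.0, 0.0, 0.0, 1.0]]
side [[519.5, 0.0, 324.6], [0.0, 519.5, 250.7], [0.0, 0.0, 1.0]] [[-0.9391, -0.2423, 0.2436, 0.3842], [-0.343, 0.6195, -0.7061, 0.4799], [0.0202, -0.7467, -0.6649, 0.7359], [0.0, 0.0, 0.0, 1.0]]
```

View pics/scene1.png

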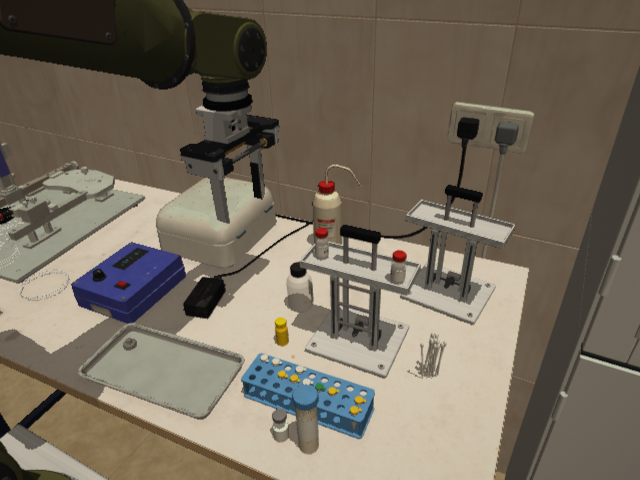

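View pics/side1.png

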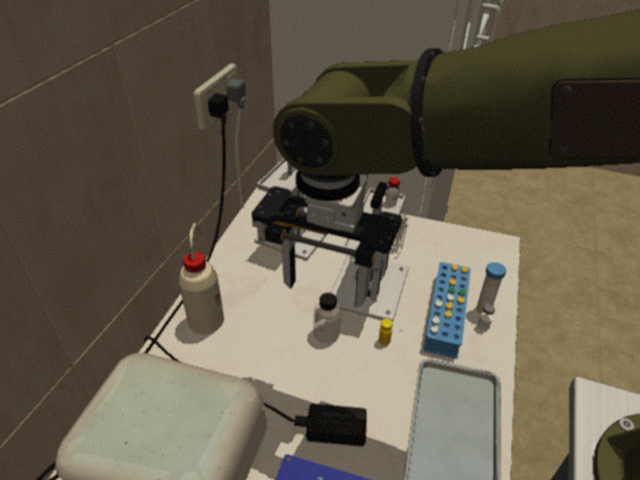

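The scene picture shows the target stand, the left one with two red-capped vials. Its handle is near (360,234), the foot plate near (357,342), the bottle at (299,285) and the swabs at (431,355). The side view of it is blocked by the gripper. I'll enlarge the scene view next.

Run:
```python
import cv2
a=cv2.imread("pics/scene1.png")[215:385,280:450]
cv2.imwrite("pics/c1.png",cv2.resize(a,None,fx=3.5,fy=3.5,interpolation=cv2.INTER_CUBIC))
```

```text
(no output)
```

View pics/c1.png

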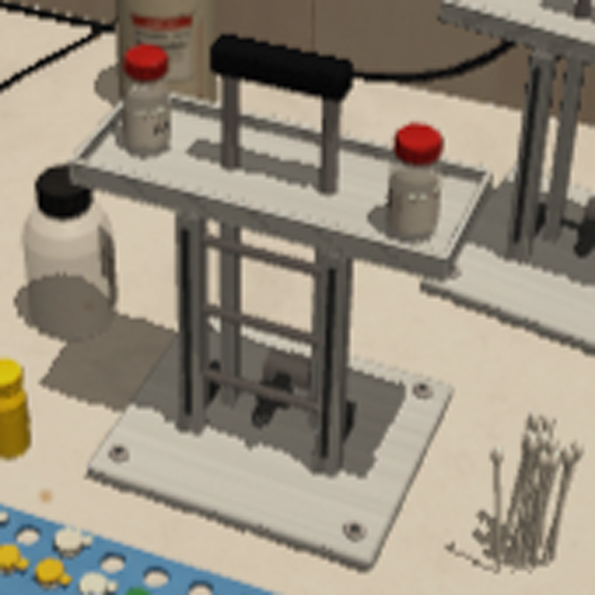

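Crop pixels: foot corners front-left (90,470), front-right (370,563) and back-right (452,388). Handle ends are at (218,52) and (350,77). The rungs cross the middle at about (262,255), (262,326) and (262,390).

```bash
cat > h.py <<'E'
import numpy as np
from station import imaging
def proj(P,n="scene",info=None):
    i=info or imaging.camera_info(n);T=np.linalg.inv(i["world_from_camera"]);K=np.array(i["K"])
    q=(np.atleast_2d(P)@T[:3,:3].T+T[:3,3])@K.T
    return q[:,:2]/q[:,2:]
def w(p,l):
    c,s=np.cos(p[2]),np.sin(p[2]);l=np.atleast_2d(l)
    return np.c_[p[0]+c*l[:,0]-s*l[:,1],p[1]+s*l[:,0]+c*l[:,1],l[:,2]]
E
python3 - <<'E'
from h import *
from scipy.optimize import least_squares as LS
f=lambda a:np.array(a)/3.5+[280,215]-[.36,.36]
i=imaging.camera_info("scene")
L=np.array([[-.065,.075,.01],[-.065,-.075,.01],[.065,-.075,.01],[0,.032,.224],[0,-.032,.224],[-.035,.09,.172],[.035,.09,.172],[.035,-.09,.172]])
px=f([[90,470],[370,563],[452,388],[218,52],[350,77],[73,165],[122,98],[490,175]])
for s in (slice(0,3),slice(3,8),slice(0,8)):
    r=LS(lambda p:(proj(w(p,L[s]),info=i)-px[s]).ravel(),[.55,-.1,0],loss="soft_l1");print(np.round(r.x,4),np.round(r.fun.reshape(-1,2),1).tolist())
p=r.x
print(f([[262,255],[262,326],[262,390]]))
r2=LS(lambda h:(proj(w(p,[[-.018,0,h[0]+k] for k in(.042,0,-.042)]),info=i)-f([[262,255],[262,326],[262,390]])).ravel(),[.088]);print(r2.x,r2.fun)
print(w(p,[[0,0,.224],[0,.06,.164],[0,-.06,.164]]))
E
```

```text
[ 0.532  -0.234   0.0422] [[-2.3, -0.3], [0.5, 0.7], [0.5, -0.7]]
[ 0.5336 -0.2339  0.0936] [[-1.8, 0.5], [0.4, 1.0], [-2.1, 0.4], [1.1, -3.0], [0.9, -3.8]]
[ 0.5318 -0.2343  0.0514] [[-2.1, 0.2], [1.1, 0.6], [0.4, -1.0], [-1.8, 0.7], [-0.1, 2.1], [-2.3, -0.4], [2.5, -3.4], [1.1, -1.7]]
[[354.49714286 287.49714286]
 [354.49714286 307.78285714]
 [354.49714286 326.06857143]]
[0.09212159] [ 0.09034343  0.03415295 -0.17092653 -0.27811288 -0.41702769  0.25000334]
[[ 0.53182767 -0.23426028  0.224     ]
 [ 0.52874744 -0.1743394   0.164     ]
 [ 0.53490791 -0.29418116  0.164     ]]
```

apply_moves --deltas '[{"dp": [0,-0.03,0],"roll": 0,"grip": -1},{"dp": [0,-0.03,0],"roll": 0,"grip": -1},{"dp": [-0.002,0,-0.03],"roll": -0.03,"grip": -1},{"dp": [-0.002,0,-0.034],"roll": -0.03,"grip": -1},{"dp": [-0.003,0,-0.034],"roll": 0,"grip": -1},{"dp": [-0.003,0,-0.034],"roll": 0,"grip": -1},{"dp": [-0.003,0,-0.034],"roll": 0,"grip": -1},{"dp": [-0.003,0,-0.034],"roll": 0,"grip": -1},{"dp": [0,0,-0.034],"roll": 0,"grip": -1},{"dp": [0,0,0],"roll": 0,"grip": -1}]'

```text
time_s: 1.35
ee_pos: [0.5448, -0.2362, 0.2756]
eef_rot: [-1.57, 0.001, 0.058]
force: [0.3, 0.6, 0.2]
grip_width: 0.0944
```

Run:
```python
from h import *
import cv2
from station import ctrl
o=ctrl.get_obs();print({k:np.round(o[k],4).tolist() for k in("time_s","ee_pos","eef_rot","force")})
i=imaging.camera_info("wrist");print(np.round(i["K"],1).tolist(),np.round(i["world_from_camera"],4).tolist())
p=[.532,-.234,.055]
print(proj(w(p,[[0,.032,.232],[0,-.032,.232],[0,.06,.215],[0,-.06,.215]]),info=i))
cv2.imwrite("pics/w1.png",imaging.camera("wrist"))
```

```text
{'time_s': 1.35, 'ee_pos': [0.5448, -0.2362, 0.2756], 'eef_rot': [-1.5703, 0.0012, 0.0576], 'force': [0.3218, 0.5968, 0.2004]}
[[347.5, 0.0, 323.3], [0.0, 347.5, 241.9], [0.0, 0.0, 1.0]] [[0.9983, 0.0563, 0.0135, 0.5415], [0.0579, -0.9652, -0.2552, -0.1624], [-0.0014, 0.2555, -0.9668, 0.4428], [0.0, 0.0, 0.0, 1.0]]
[[301.87347293 215.44028306]
 [303.11824823 310.74854686]
 [302.92956786 167.60269811]
 [304.91889099 335.47203781]]
```

View pics/w1.png

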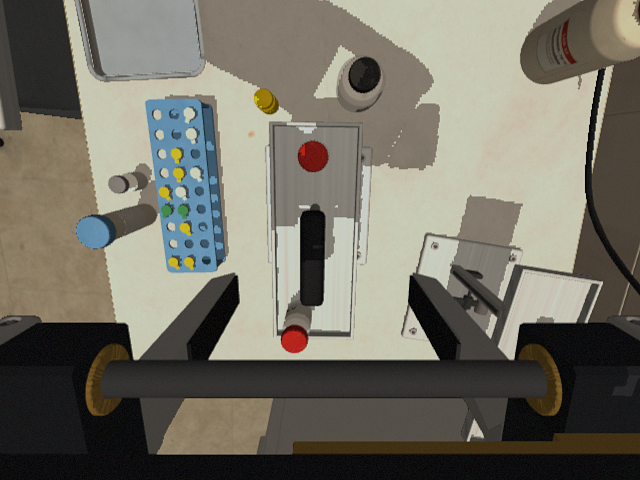

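The wrist view shows the handle from (313,212) to (312,305), parallel to the jaws' pads, so the yaw is good. It sits about 6 mm to -x of the jaw centre. Both vials are clear of the fingers' path. Next I descend.

apply_moves --deltas '[{"dp": [-0.006,0,0.004],"roll": 0,"grip": -1},{"dp": [0,0.02,0],"roll": 0,"grip": -1},{"dp": [0,0.02,0],"roll": 0,"grip": -1},{"dp": [0,0.018,0],"roll": 0,"grip": -1},{"dp": [0,0,0],"roll": 0,"grip": -0.5},{"dp": [0,0,0],"roll": 0,"grip": 0}]' --newtons 15

```text
time_s: 2.15
ee_pos: [0.5392, -0.2307, 0.2193]
eef_rot: [-1.571, -0.001, 0.06]
force: [0.3, -0.4, -0.8]
grip_width: 0.0773
```

Run:
```python
from h import *
import cv2
from station import ctrl
o=ctrl.get_obs();print({k:np.round(o[k],4).tolist() for k in("time_s","ee_pos","eef_rot","force","grip_width")})
cv2.imwrite("pics/w2.png",imaging.camera("wrist"))
```

```text
{'time_s': 2.15, 'ee_pos': [0.5392, -0.2307, 0.2193], 'eef_rot': [-1.5713, -0.0009, 0.0603], 'force': [0.2849, -0.4147, -0.8083], 'grip_width': 0.0773}
```

View pics/w2.png

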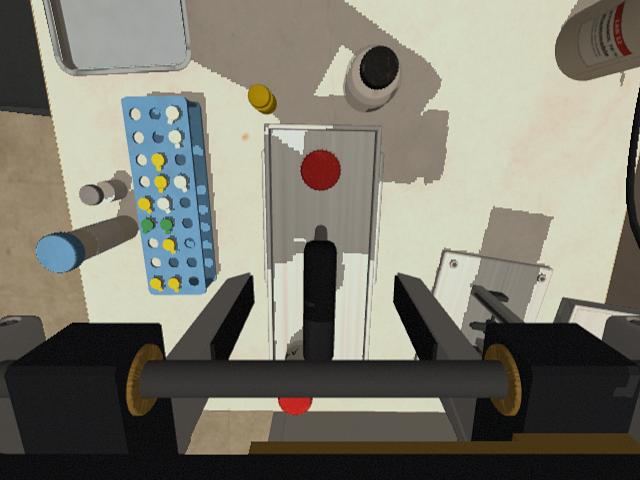

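The handle (columns 304–336) is within 2 mm of the jaw centre (column 324). I'll trim by 1.5 mm and close.

apply_moves --deltas '[{"dp": [-0.0015,0.002,0],"roll": 0,"grip": 0},{"dp": [0,0,0],"roll": 0,"grip": 0.3},{"dp": [0,0,0],"roll": 0,"grip": 0.5},{"dp": [0,0,0],"roll": 0,"grip": 0.7},{"dp": [0,0,0],"roll": 0,"grip": 1},{"dp": [0,0,0],"roll": 0,"grip": 1},{"dp": [0,0,0],"roll": 0,"grip": 1},{"dp": [0,0,0],"roll": 0,"grip": 1}]' --newtons 30

```text
time_s: 3.2
ee_pos: [0.537, -0.231, 0.2164]
eef_rot: [-1.571, 0.001, 0.06]
force: [-4.5, 1.0, 2.4]
grip_width: 0.0157
```

apply_moves --deltas '[{"dp": [0,-0.003,0],"roll": 0,"grip": 1},{"dp": [0,-0.005,0],"roll": 0,"grip": 1},{"dp": [0,-0.007,0],"roll": 0,"grip": 1},{"dp": [0,-0.007,0],"roll": 0,"grip": 1},{"dp": [0,-0.007,0],"roll": 0,"grip": 1},{"dp": [0,-0.005,0],"roll": 0,"grip": 1},{"dp": [0,-0.003,0],"roll": 0,"grip": 1},{"dp": [0,0,0],"roll": 0,"grip": 1}]'

```text
time_s: 4.2
ee_pos: [0.537, -0.2309, 0.254]
eef_rot: [-1.571, 0.001, 0.06]
force: [-7.3, -0.5, -5.7]
grip_width: 0.0158
```

apply_moves --deltas '[{"dp": [-0.0005,-0.003,0],"roll": 0,"grip": 1},{"dp": [-0.0005,-0.005,0],"roll": 0,"grip": 1},{"dp": [0,-0.007,0],"roll": 0,"grip": 1},{"dp": [0,-0.008,0],"roll": 0,"grip": 1},{"dp": [0,-0.008,0],"roll": 0,"grip": 1},{"dp": [0,-0.008,0],"roll": 0,"grip": 1},{"dp": [0,-0.006,0],"roll": 0,"grip": 1},{"dp": [0,-0.004,0],"roll": 0,"grip": 1},{"dp": [0,0,0],"roll": 0,"grip": 1},{"dp": [0,0,0],"roll": 0,"grip": 1}]'

```text
time_s: 5.45
ee_pos: [0.537, -0.2309, 0.3031]
eef_rot: [-1.571, -0.002, 0.06]
force: [6.8, -1.7, -4.5]
grip_width: 0.016
```

Run:
```python
from h import *
import cv2
from station import ctrl
o=ctrl.get_obs();print({k:np.round(o[k],4).tolist() for k in("time_s","ee_pos","eef_rot","force","grip_width")})
a=imaging.camera("scene");cv2.imwrite("pics/s2.png",cv2.resize(a[140:350,270:480],None,fx=2.8,fy=2.8,interpolation=cv2.INTER_CUBIC))
```

```text
{'time_s': 5.45, 'ee_pos': [0.537, -0.2309, 0.3031], 'eef_rot': [-1.5714, -0.0018, 0.0602], 'force': [6.8008, -1.7054, -4.4807], 'grip_width': 0.016}
```

View pics/s2.png

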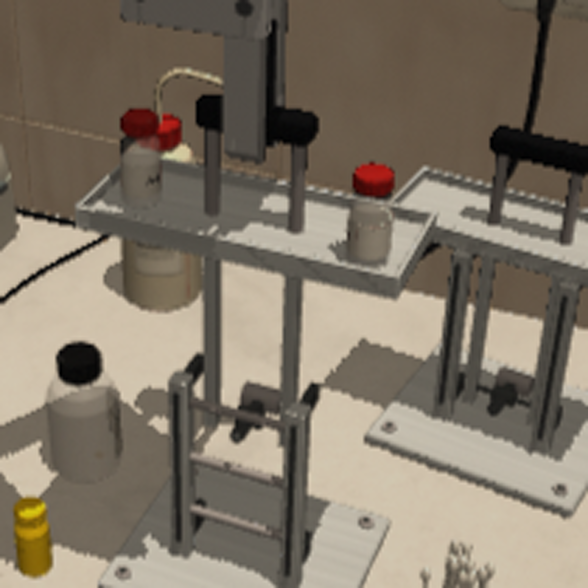

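Run:
```python
from h import *
p=[.536,-.232,.058]
q=proj(w(p,[[0,0,.117],[-.024,0,.117],[-.008,0,.0945],[-.018,0,.13],[-.018,0,.088]]))
print((q-[270,140])*2.8)
```

```text
[[247.19485765 413.03798565]
 [232.40237553 437.24734071]
 [241.86685864 450.43314254]
 [236.3908417  413.55981054]
 [235.67852752 469.03019932]]
```

The view shows the pawl level: its tip is at (235,437) where I predicted (232,437), and it is between the top rung and the middle rung (row 468). Both vials stand. Now I lower slowly and feel for the rung.

apply_moves --deltas '[{"dp": [-0.0005,0.001,0],"roll": 0,"grip": 1},{"dp": [0,0.002,0],"roll": 0,"grip": 1},{"dp": [0,0.002,0],"roll": 0,"grip": 1},{"dp": [0,0.002,0],"roll": 0,"grip": 1},{"dp": [0,0.002,0],"roll": 0,"grip": 1},{"dp": [0,0.001,0],"roll": 0,"grip": 1},{"dp": [0,0,0],"roll": 0,"grip": 1}]'

```text
time_s: 6.38
ee_pos: [0.5369, -0.2309, 0.2931]
eef_rot: [-1.572, -0.003, 0.06]
force: [11.7, -1.5, -6.4]
grip_width: 0.0157
```

apply_moves --deltas '[{"dp": [0,0.001,0],"roll": 0,"grip": 1},{"dp": [0,0.001,0],"roll": 0,"grip": 1},{"dp": [0,0.001,0],"roll": 0,"grip": 1}]'

```text
time_s: 6.75
ee_pos: [0.537, -0.2309, 0.2902]
eef_rot: [-1.572, -0.003, 0.06]
force: [10.6, -2.0, -5.2]
grip_width: 0.0157
```

apply_moves --deltas '[{"dp": [0,0.001,0],"roll": 0,"grip": 1},{"dp": [0,0.001,0],"roll": 0,"grip": 1}]'

```text
time_s: 7.0
ee_pos: [0.5369, -0.2309, 0.2882]
eef_rot: [-1.572, -0.003, 0.06]
force: [10.0, -1.8, -5.2]
grip_width: 0.0155
```

apply_moves --deltas '[{"dp": [0.001,0.001,0],"roll": 0,"grip": 1},{"dp": [0,0.001,0],"roll": 0,"grip": 1}]'

```text
time_s: 7.25
ee_pos: [0.537, -0.231, 0.2856]
eef_rot: [-1.571, -0.0, 0.06]
force: [1.8, -1.7, -5.1]
grip_width: 0.0159
```

apply_moves --deltas '[{"dp": [0,0.001,0],"roll": 0,"grip": 1}]'

```text
time_s: 7.38
ee_pos: [0.537, -0.2309, 0.2845]
eef_rot: [-1.571, -0.0, 0.06]
force: [1.5, 0.1, -5.0]
grip_width: 0.0161
```

apply_moves --deltas '[{"dp": [0,0.001,0],"roll": 0,"grip": 1}]'

```text
time_s: 7.5
ee_pos: [0.537, -0.2309, 0.2835]
eef_rot: [-1.571, -0.0, 0.06]
force: [1.1, -1.0, -4.5]
grip_width: 0.0156
```

apply_moves --deltas '[{"dp": [0,0.001,0],"roll": 0,"grip": 1}]'

```text
time_s: 7.62
ee_pos: [0.537, -0.231, 0.2824]
eef_rot: [-1.571, -0.0, 0.06]
force: [2.2, -0.5, -4.2]
grip_width: 0.0157
```

apply_moves --deltas '[{"dp": [0,0.001,0],"roll": 0,"grip": 1}]'

```text
time_s: 7.75
ee_pos: [0.537, -0.231, 0.2818]
eef_rot: [-1.571, -0.0, 0.06]
force: [-0.1, 0.1, 2.9]
grip_width: 0.0154
```

apply_moves --deltas '[{"dp": [0,0.0007,0],"roll": 0,"grip": 1}]'

```text
time_s: 7.88
ee_pos: [0.537, -0.231, 0.2816]
eef_rot: [-1.571, -0.001, 0.06]
force: [-3.9, 1.7, 6.3]
grip_width: 0.0159
```

apply_moves --deltas '[{"dp": [0,0.0007,0],"roll": 0,"grip": 1}]'

```text
time_s: 8.0
ee_pos: [0.537, -0.231, 0.2814]
eef_rot: [-1.572, -0.001, 0.06]
force: [-3.1, 1.9, 10.2]
grip_width: 0.016
```

Contact: the rung is felt at lift ≈ 0.065. I press on to about 14 N.

apply_moves --deltas '[{"dp": [0,0.0006,0],"roll": 0,"grip": 1},{"dp": [0,0,0],"roll": 0,"grip": 1}]'

```text
time_s: 8.25
ee_pos: [0.537, -0.231, 0.2812]
eef_rot: [-1.572, -0.002, 0.06]
force: [-3.2, 2.0, 10.0]
grip_width: 0.0159
```

apply_moves --deltas '[{"dp": [0,0.0006,0],"roll": 0,"grip": 1},{"dp": [0,0,0],"roll": 0,"grip": 1}]'

```text
time_s: 8.5
ee_pos: [0.537, -0.231, 0.281]
eef_rot: [-1.572, -0.002, 0.06]
force: [-4.5, 1.7, 14.4]
grip_width: 0.0157
```

apply_moves --deltas '[{"dp": [0,0,0],"roll": 0,"grip": 1},{"dp": [0,0,0],"roll": 0,"grip": 1},{"dp": [0,0,0],"roll": 0,"grip": 1}]'

```text
time_s: 8.88
ee_pos: [0.537, -0.231, 0.281]
eef_rot: [-1.572, -0.002, 0.06]
force: [-4.5, 3.1, 13.6]
grip_width: 0.0157
```

apply_moves --deltas '[{"dp": [0,-0.0012,0],"roll": 0,"grip": 1},{"dp": [0,-0.0012,0],"roll": 0,"grip": 1}]'

```text
time_s: 9.12
ee_pos: [0.537, -0.231, 0.2817]
eef_rot: [-1.571, -0.001, 0.06]
force: [-1.0, -0.1, -1.2]
grip_width: 0.0156
```

The lock held 14 N, and the load is now off the handle. I open and withdraw upward.

apply_moves --deltas '[{"dp": [0,0,0],"roll": 0,"grip": 0.5},{"dp": [0,0,0],"roll": 0,"grip": 0.2},{"dp": [0,0,0],"roll": 0,"grip": 0},{"dp": [0,0,0],"roll": 0,"grip": -0.3},{"dp": [0,0,0],"roll": 0,"grip": -0.3}]'

```text
time_s: 9.75
ee_pos: [0.537, -0.2309, 0.2812]
eef_rot: [-1.571, 0.0, 0.06]
force: [0.0, -0.4, -0.8]
grip_width: 0.0593
```

apply_moves --deltas '[{"dp": [0,-0.005,0],"roll": 0,"grip": -0.3},{"dp": [0,-0.02,0],"roll": 0,"grip": -0.3},{"dp": [0,-0.02,0],"roll": 0,"grip": -0.3},{"dp": [0,-0.02,0],"roll": 0,"grip": -0.3},{"dp": [0,-0.005,0],"roll": 0,"grip": -0.3},{"dp": [0,0,0],"roll": 0,"grip": -0.3}]'

```text
time_s: 10.5
ee_pos: [0.537, -0.231, 0.351]
eef_rot: [-1.571, 0.0, 0.06]
force: [0.7, -0.1, -0.4]
grip_width: 0.0611
```

Run:
```python
from h import *
import cv2
from station import ctrl
o=ctrl.get_obs();print({k:np.round(o[k],4).tolist() for k in("time_s","ee_pos","force","grip_width")})
a=imaging.camera("scene");cv2.imwrite("pics/s3.png",cv2.resize(a[140:390,250:480],None,fx=2.4,fy=2.4,interpolation=cv2.INTER_CUBIC))
p=[.536,-.232,.058]
print((proj(w(p,[[0,0,.095],[-.024,0,.095],[0,-.032,.289],[0,-.032,.224]]))-[250,140])*2.4)
```

```text
{'time_s': 10.5, 'ee_pos': [0.537, -0.231, 0.351], 'force': [0.6911, -0.067, -0.4486], 'grip_width': 0.0611}
[[259.4232659  378.64088314]
 [246.93245079 399.63913883]
 [314.51558734 140.68973955]
 [310.2391646  232.6565241 ]]
```

View pics/s3.png

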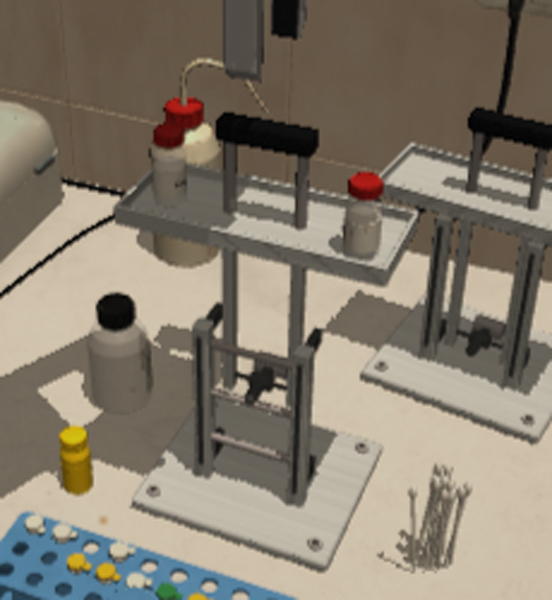

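The handle's right end is at (315,138), where I predicted (315,141) for lift 0.065, and the pawl lies on the middle rung at about (255,390). Both vials stand, the bottle and swabs are where they were, and the gripper is clear. I hand in.

```bash
python3 -c "
from station import ctrl
print(ctrl.hand_in())"
```

```text
the job is handed in; nothing more can be done
None
```

The vial platform is locked with its pawl on the middle rung, and I handed the job in at about 10.5 s of the 46 s allowed.

- **Lift:** I raised the platform by its handle to a lift of about 0.087 m. The camera showed the pawl level again between the middle and top rungs.
- **Lowering:** I came down in 1 mm steps and felt the rung at a lift of about 0.065 m, close to the nominal 0.064 m.
- **Lock check:** I pressed the handle down with about 14 N for roughly 0.4 s, and the pawl held. I took the load off, opened the gripper and withdrew upward.
- **Last checks:** After release the camera puts the handle where a lift of 0.065 m predicts, within about 1 pixel. The force reading is back near zero and the gripper is about 70 mm above its grasp height. Both vials are standing, and the bottle and swabs look undisturbed.

The sideways force at the handle reached about 12 N while lowering, so I shifted the grip by 1 mm to relieve it. No check failed. The force on the pawl finger itself and its angle can't be read directly; I judged both from the handle force and the pictures.

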